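# Load the weight stack of a dead-weight tester

### The arm

A 6-joint arm with a two-finger parallel gripper is mounted at the origin on the work surface. World frame = base frame: x ahead of the robot, y to its left, z up, the work surface at z = 0. Lengths are in mm, angles in rad, forces in N, time in s.
With the tool pointing down it reaches from about 275 to 750 mm from the base axis. Payload 10.2 kg.
Tool frame: the origin (TCP) lies between the finger pads; the fingertips stand 11 mm ahead of it and the grasp point (between the pads) lies 8 mm behind it; z points along the fingers, y is the line along which they close (so a half turn about z gives the same grasp; the last joint's range is limited). The gripper opens to 85 mm and grips with 20 to 120 N. Pads are 22 mm wide; open, the fingers measure 114 mm over their backs; the gripper's body (76 mm by 85 mm) begins 54 mm behind the grasp point. The pads swing forward as they close: fully open they stand 13 mm farther back than shut.
Start: joints at [-1.455, 0.313, 1.498, -0, 1.331, -0.223], TCP at [174.474, -495.167, 221.994] pointing down, gripper open.
Joint ranges: [-2.94, 2.94], [-0.97, 2.17], [0.19, 2.56], [-1.23, 4.37], [0.02, 3.11], [-2.88, 2.88]. Speed limits (rad/s): [2.39, 2.39, 3.01, 3.14, 3.14, 3.14].

### API

Orientations are given as a unit quaternion [w, x, y, z].
In Python, from rig import sense, eyes, finish_job gives the robot as it stands.
- The arm moves only by the shell command python3 -m jog 'ROWS' [FORCE]. ROWS is JSON, a list of rows, each a list of 7 numbers: the shift along the tool's x, y, z in m, then the turn, a rotation vector about the tool's x, y, z in rad, then the finger opening in m, from 0 to 0.0854. In form: [[dx, dy, dz, rx, ry, rz, gripper], ...]. A call has 1 to 5 rows; each row shifts and turns the commanded pose from where the row before left it, along the tool's axes as they then stand; what a row does not reach is not made up. A row lasts 1/10 s, in which the tool goes at most 50 mm and 8.59 degrees, less where a joint would pass 70% of its speed; a pose out of reach is approached as far as the arm can. A call is refused whole if a number of a shift passes 0.05 or a number of a turn 0.15, either way. A call with a gripper value outside its range is refused whole. The fingers move at their own pace and stop on an object; FORCE is the grip in N (left out, the last holds). Time passes only in rows, so rows that do not move let the fingers close. It gives the time, the measured TCP pose, the force, the opening and the grip force at its end, in the units of the state.
- sense(): the state, without advancing time (a new reading comes with each control period).
- eyes.capture(name): name is "scene" or "top" or "wrist"; returns the picture (480x640x3 uint8, red, green, blue); there is no depth.
- eyes.calibration(name): a dict with "fx", "fy", "cx", "cy" (pixels), "cam_to_world" (4x4, takes a point from camera to world coordinates); the wrist camera has in their place "mount" (4x4, takes a point from camera to tool coordinates, whose origin is the TCP and whose axes are the flange's). Camera axes: x right, y down, z forward; pixel columns grow to the right and rows downward; lengths in mm; the calibration is good to about 2 mm. A picture is of the moment at which its call begins: read the wrist's pose just before it. calibration takes no time and is no camera call.
- finish_job(): hands the job in; it is judged then, once.
The state is a dict: "time_s": time; "joints": joint angles; "dq": joint speeds; "tau": joint torques, N m; "eef_pos": TCP position; "ee_rot": TCP orientation; "force": force on the tool from outside, world axes, zero at the start; "wrist_torque": the same for the moment, N m; "grip_width": opening from 0.0 (shut) to 1.0 (fully open); "grip_force": force on a finger pad.
Only numpy, scipy, OpenCV 4.12 (cv2) and the standard library are available. Lean on these libraries where they do the work, as an engineer would, in place of code of your own. Each camera call takes 0.05 s, during which the arm holds its last target. There are 200 camera calls.

### The job

Get the dead-weight tester ready for its next pressure point: first take the red dust cap off the weight carrier and stand it upright in the blue tray, then load the four steel weight plates on the carrier one at a time, the largest at the bottom, then the next smaller, up to the smallest on top, each lowered fully home over the spigot below it. Leave the brass adapter that stands among the plates where it is.

Things in the scene. Friction and masses are not known exactly. Their poses are not given: they have to be found in the camera images.
- plate_88_center (a point): largest steel weight plate: disc 88 mm across, 19 mm thick, with a round spigot (30 mm across, 14 mm high, top edge bevelled 3 mm) on top to lift it by; 0.87 kg. Recess beneath, 35 mm across, 15 mm deep, drops over the spigot below, so each plate raises the stack by 19 mm. The point is its centre, 16.5 mm above its underside (2.5 mm below the top of the disc); z up
- plate_74_center (a point): second largest steel weight plate: disc 74 mm across, 19 mm thick, with a round spigot (30 mm across, 14 mm high, top edge bevelled 3 mm) on top to lift it by; 0.61 kg. Recess beneath, 35 mm across, 15 mm deep, drops over the spigot below, so each plate raises the stack by 19 mm. The point is its centre, 16.5 mm above its underside (2.5 mm below the top of the disc); z up
- plate_61_center (a point): third largest steel weight plate: disc 61 mm across, 19 mm thick, with a round spigot (30 mm across, 14 mm high, top edge bevelled 3 mm) on top to lift it by; 0.4 kg. Recess beneath, 35 mm across, 15 mm deep, drops over the spigot below, so each plate raises the stack by 19 mm. The point is its centre, 16.5 mm above its underside (2.5 mm below the top of the disc); z up
- plate_48_center (a point): smallest steel weight plate: disc 48 mm across, 19 mm thick, with a round spigot (30 mm across, 14 mm high, top edge bevelled 3 mm) on top to lift it by; 0.235 kg. Recess beneath, 35 mm across, 15 mm deep, drops over the spigot below, so each plate raises the stack by 19 mm. The point is its centre, 16.5 mm above its underside (2.5 mm below the top of the disc); z up
- dust_cap_center (a point): red plastic dust cap standing over the carrier's spigot at the start: a skirt 50 mm across and 22 mm high (hollow, 40 mm inside, 18 mm deep) with a plain round knob 30 mm across and 16 mm high on top, 38 mm high in all, about 60 g. The point is at its centre, 19 mm above its lower rim; z is up
- carrier_top (a point): weight carrier on the tester's piston column, fixed: a steel disc 60 mm across with the same spigot (30 mm across, 14 mm high) in its middle. The point is on the axis on the top face of the disc, at the foot of the spigot, 155 mm above the bench; z up, x to the tester's back; the tester's gauge (dial 104 mm across, top 262 mm above the bench) stands 235 mm away along -y; its base is 80 mm high
- cap_tray_floor (a point): shallow round blue tray, fixed on the bench, 100 mm across, rim 10 mm high, flat floor 86 mm across. The point is the middle of its floor, 3 mm above the bench; z is up
- adapter_center (a point): brass hose adapter standing upright among the plates, hexagon 30 mm across flats, 44 mm high, 0.14 kg, loose. The point is at its centre, 22 mm up. A bystander: not to be moved
There are look-alikes about, which are no part of the job. Of the things shaped like the part that bears dust_cap_center, the red one is meant.

How it is judged:
By the outcome, as a careful person would: the job done as asked, in the order asked, and still so for the second after the job is handed in, with the robot touching nothing.
It also fails if it takes over 136 s, if anything falls off the work surface, if the arm or the gripper's body presses on something with over 40 N, if the wrist force passes 120 N, or if a joint passes its speed limit or range.

## Working session

There is one attempt and no reset: what is moved stays moved. The work goes in short steps, Python scripts to look and compute and a shell command to move; the robot and the scene stay as the last step left them, time stands still between calls to the robot, and variables do not carry over. Pictures are saved under pics/ and viewed, at most 14 in all, crops included, and the job is handed in when it is done.

```bash
mkdir -p pics; ls; python3 - <<'E'
from rig import sense, eyes
import cv2,json
for n in ("scene","top"):
    cv2.imwrite(f"pics/{n}0.png",eyes.capture(n)[:,:,::-1])
    c=eyes.calibration(n);print(n,c)
print(eyes.calibration("wrist"));print(sense())
E
```

```text
pics
scene {'fx': 549.3176836563719, 'fy': 549.3176836563719, 'cx': 316.5818715457776, 'cy': 236.16872213089727, 'cam_to_world': array([[-8.70133596e-01,  3.68320581e-01, -3.27425524e-01,
         8.44234469e+02],
       [ 4.92813521e-01,  6.52387214e-01, -5.75782734e-01,
         7.06196316e+02],
       [ 1.53559482e-03, -6.62367626e-01, -7.49177395e-01,
         8.97160244e+02],
       [ 0.00000000e+00,  0.00000000e+00,  0.00000000e+00,
         1.00000000e+00]])}
top {'fx': 441.4169278176057, 'fy': 441.4169278176057, 'cx': 326.64631227363026, 'cy': 238.6842513636423, 'cam_to_world': array([[-9.24593621e-03, -9.93539598e-01,  1.13108709e-01,
         4.26101489e+02],
       [-9.99849351e-01,  1.08472824e-02,  1.35503386e-02,
         1.13834652e+02],
       [-1.46897201e-02, -1.12966384e-01, -9.93490215e-01,
         1.01518226e+03],
       [ 0.00000000e+00,  0.00000000e+00,  0.00000000e+00,
         1.00000000e+00]])}
{'fx': 393.2714866546517, 'fy': 393.2714866546517, 'cx': 319.52533438759417, 'cy': 237.31849912642608, 'mount': array([[ 5.54154407e-04, -9.64669479e-01, -2.63462502
[... 280 characters left out ...]
e+00]])}
{'time_s': 0.1, 'joints': array([-1.45537719e+00,  3.13440456e-01,  1.49835203e+00, -8.03386997e-06,
        1.33098598e+00, -2.23373469e-01]), 'dq': array([-0.00112722, -0.00118993, -0.00360561, -0.00184629,  0.00046038,
       -0.00187228]), 'tau': array([ 2.02025978e-03, -4.12902474e+01, -2.60141838e+01, -1.53358324e-04,
        3.05712128e-03,  8.80301911e-06]), 'eef_pos': array([ 174.45517279, -494.92021899,  221.47197431]), 'ee_rot': array([-5.92256043e-04,  9.85686388e-01,  1.68588234e-01,  2.80922806e-05]), 'force': array([0.62515252, 0.21851767, 0.37681123]), 'wrist_torque': array([-0.02232233,  0.02679103,  0.01660437]), 'grip_force': 0.0, 'grip_width': 1.0037302252267122}
```

View pics/top0.png

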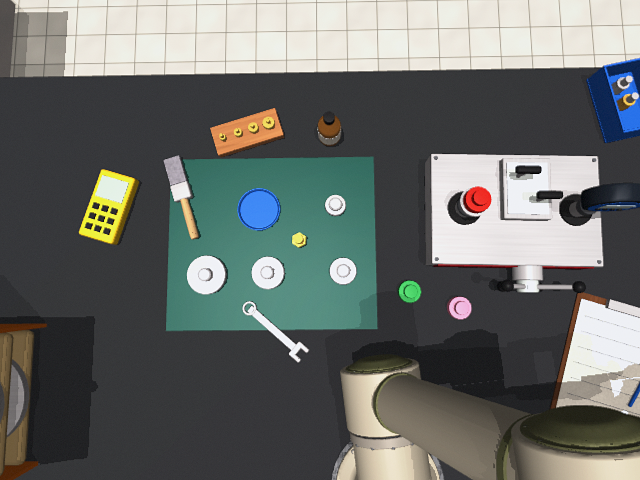

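View pics/scene0.png

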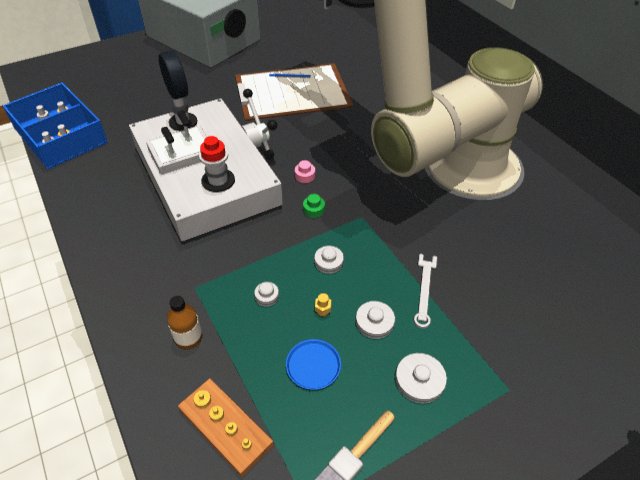

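The top view shows three cap-shaped things: red on the carrier (478,198), green on the bench (410,291) and pink on the bench (459,307). Red on the carrier fits the description. The plates are 88 at (206,274), 74 at (267,272), 61 at (343,270) and 48 at (335,205). The adapter is at (299,240) and the tray at (259,209). I'll confirm the cap in a crop and compute rough positions.

```bash
cat > h.py <<'E'
import numpy as np, cv2
from rig import sense, eyes
from scipy.spatial.transform import Rotation as R
def c2w(name,s=None):
    c=eyes.calibration(name)
    if name!="wrist": return c,np.array(c["cam_to_world"])
    T=np.eye(4);q=s["ee_rot"];T[:3,:3]=R.from_quat([q[1],q[2],q[3],q[0]]).as_matrix();T[:3,3]=s["eef_pos"]
    return c,T@np.array(c["mount"])
def px2w(name,uv,z,s=None):
    c,T=c2w(name,s)
    d=T[:3,:3]@[(uv[0]-c["cx"])/c["fx"],(uv[1]-c["cy"])/c["fy"],1]
    return T[:3,3]+d*(z-T[2,3])/d[2]
def w2px(name,p,s=None):
    c,T=c2w(name,s); q=T[:3,:3].T@(np.array(p)-T[:3,3])
    return np.array([q[0]/q[2]*c["fx"]+c["cx"],q[1]/q[2]*c["fy"]+c["cy"]])
def tool(p,s):  # world displacement from TCP to p in tool axes
    q=s["ee_rot"]; return R.from_quat([q[1],q[2],q[3],q[0]]).inv().apply(np.array(p)-s["eef_pos"])
E
python3 - <<'E'
from h import *
a=cv2.imread("pics/top0.png");b=cv2.imread("pics/scene0.png")
o=np.hstack([cv2.resize(a[160:340,380:520],None,fx=3,fy=3),cv2.resize(b[120:220,170:290],(380,540)[::1])])
cv2.imwrite("pics/crop1.png",o[:600,:800])
for n,tu,z,su in [("red",(478,198),193,(212,141)),("88",(205,274),33,(422,373)),("74",(267,272),33,(376,314)),("61",(343,270),33,(329,254)),("48",(335,205),33,(266,289)),("adapter",(299,239.5),44,(323,299)),("tray",(259,209),10,(314,364))]:
    print(n,px2w("top",tu,z).round(1),px2w("scene",su,z).round(1))
s=sense(); q=s["ee_rot"]; print(R.from_quat([q[1],q[2],q[3],q[0]]).as_matrix().round(3))
E
```

```text
red [ 593.8 -161.   193. ] [ 594.  -162.1  193. ]
88 [461.7 399.1  33. ] [463.5 404.8  33. ]
74 [464.8 260.6  33. ] [465.5 265.3  33. ]
61 [467.5  91.6  33. ] [468.4  96.8  33. ]
48 [614.3 107.7  33. ] [619.  112.7  33. ]
adapter [535.5 188.4  44. ] [538.7 193.8  44. ]
tray [611.4 283.5  10. ] [610.9 287.5  10. ]
[[ 0.943  0.332 -0.   ]
 [ 0.332 -0.943  0.001]
 [ 0.    -0.001 -1.   ]]
```

View pics/crop1.png

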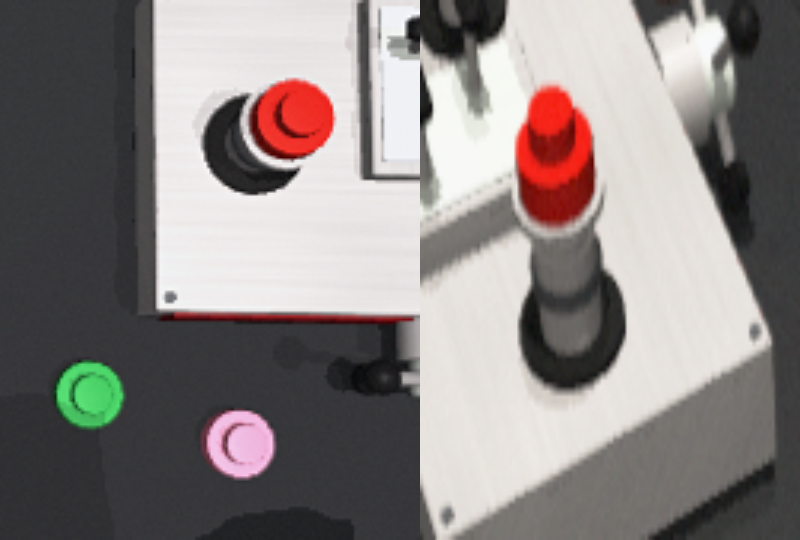

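The crop confirms it: the red cap sits on the carrier column, with its knob at about (480,198) in the top view. Green and pink are the look-alikes, standing on the bench. Next I align the tool with the world axes and hover over the cap.

```bash
python3 -m jog '[[0,0,-0.025,0,0,0.113,0.085],[0,0,-0.025,0,0,0.113,0.085],[0,0,-0.025,0,0,0.113,0.085],[0.035,-0.028,0,0,0,0,0.085],[0.035,-0.028,0,0,0,0,0.085]]'
python3 -m jog '[[0.035,-0.028,0,0,0,0,0.085],[0.035,-0.028,0,0,0,0,0.085],[0.035,-0.028,0,0,0,0,0.085],[0.035,-0.028,0,0,0,0,0.085],[0.035,-0.028,0,0,0,0,0.085]]'
python3 -m jog '[[0.035,-0.028,0,0,0,0,0.085],[0.035,-0.028,0,0,0,0,0.085],[0.035,-0.028,0,0,0,0,0.085],[0.035,-0.028,0,0,0,0,0.085],[0.035,-0.028,0,0,0,0,0.085]]'
python3 -m jog '[[0,0,0,0,0,0,0.085],[0,0,0,0,0,0,0.085]]'
python3 - <<'E'
from h import *
s=sense();cv2.imwrite("pics/w1.png",eyes.capture("wrist")[:,:,::-1])
im=cv2.imread("pics/w1.png");print(s["eef_pos"],s["ee_rot"],s["force"],s["joints"])
print(w2px("wrist",[594,-161,193],s))
E
```

```text
time_s: 0.6
eef_pos: [244.8, -438.8, 297.1]
ee_rot: [0.0, 1.0, -0.001, 0.0]
force: [0.1, -0.4, -0.5]
grip_width: 0.999
grip_force: 0.0
time_s: 1.1
eef_pos: [420.7, -297.7, 296.8]
ee_rot: [-0.0, 1.0, -0.0, -0.0]
force: [0.0, -0.6, 0.0]
grip_width: 0.993
grip_force: 0.0
time_s: 1.6
eef_pos: [595.7, -157.7, 296.6]
ee_rot: [-0.0, 1.0, -0.0, -0.0]
force: [-1.0, -1.0, 0.6]
grip_width: 0.995
grip_force: 0.0
time_s: 1.8
eef_pos: [594.7, -158.7, 296.1]
ee_rot: [-0.0, 1.0, 0.001, -0.001]
force: [-0.8, -0.3, 0.3]
grip_width: 0.993
grip_force: 0.0
[ 594.71121975 -158.72160087  296.14463493] [-2.05620810e-04  9.99999543e-01  6.06193915e-04 -7.10767515e-04] [-0.80283762 -0.33681247  0.34565994] [-4.50786369e-01  4.89607371e-01  1.05328044e+00 -2.50156576e-04
  1.60016339e+00  1.11879041e+00]
[321.97175811 233.55150265]
```

View pics/w1.png

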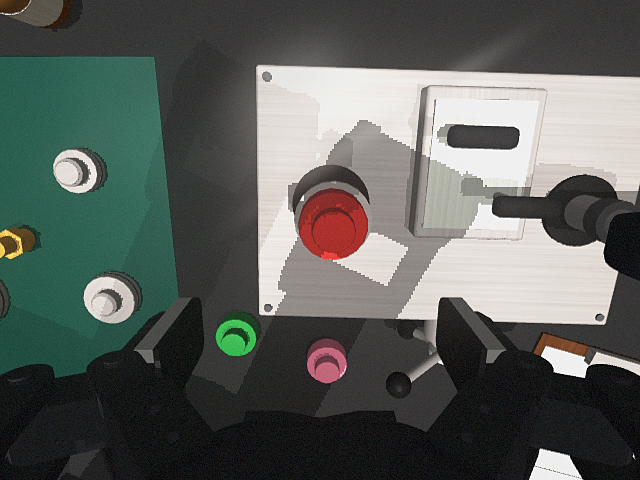

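The wrist view shows the red knob's top centred near (334,231), about 7 mm from the fixed-camera estimate. I'll measure it with circle fits and check the wrist calibration by getting closer.

```bash
cat >> h.py <<'E'
def circ(name,im,p,r,s=None,k=4,win=2.2,param2=12):
    """Hough circle of radius r(mm) near world p in image; returns px and world"""
    uv=w2px(name,p,s); c,T=c2w(name,s)
    d=(T[:3,:3].T@(np.array(p)-T[:3,3]))[2]; rp=r*c["fx"]/d; h=int(rp*win)
    x0,y0=int(uv[0])-h,int(uv[1])-h; x0,y0=max(x0,0),max(y0,0)
    g=cv2.cvtColor(im[y0:y0+2*h,x0:x0+2*h],cv2.COLOR_BGR2GRAY) if not (im[int(uv[1]),int(uv[0])][2]>1.8*im[int(uv[1]),int(uv[0])][1]) else im[y0:y0+2*h,x0:x0+2*h,2]
    g=cv2.resize(cv2.equalizeHist(g),None,fx=k,fy=k,interpolation=cv2.INTER_CUBIC)
    C=cv2.HoughCircles(g,cv2.HOUGH_GRADIENT_ALT if 0 else cv2.HOUGH_GRADIENT,1,2*k,param1=150,param2=param2,minRadius=int(rp*k*.9),maxRadius=int(rp*k*1.1))
    out=[]
    if C is not None:
        for q in C[0][:3]:
            u=(q[:2]+.5)/k-.5+[x0,y0]; out.append((u.round(1),round(float(q[2]/k/rp),2),px2w(name,u,p[2],s).round(1)))
    return out
E
python3 - <<'E'
from h import *
s=sense();im=cv2.imread("pics/w1.png");t=cv2.imread("pics/top0.png")
print("tcp px",w2px("wrist",s["eef_pos"],s))
P={"red":([594,-166,193],15),"green":([0,0,38],15),"61":([468,94,33],12),"48":([615,108,33],12)}
for n in ("red","48","61"):
    p,r=P[n]
    if n!="61" or 1:
        print(n,"wrist",circ("wrist",im,p,r,s)); print(n,"top",circ("top",t,p,r))
for n,uv in (("green",(237,334)),("pink",(327,357))): print(n,px2w("wrist",uv,38,s).round(1))
for n,uv in (("green",(411,291)),("pink",(461,307.5))): print(n,px2w("top",uv,38).round(1))
print("carrier base corner wrist",px2w("wrist",(267,77),80,s),"top",px2w("top",(435,157.5),80)); print(px2w("wrist",(268,308),80,s),px2w("top",(436,265),80))
E
python3 -m jog '[[0,0.008,0.02,0,0,0,0.085],[0,0,0.02,0,0,0,0.085],[0,0,0.02,0,0,0,0.085],[0,0,0,0,0,0,0.085],[0,0,0,0,0,0,0.085]]'
python3 - <<'E'
from h import *
s=sense();cv2.imwrite("pics/w2.png",eyes.capture("wrist")[:,:,::-1])
im=cv2.imread("pics/w2.png");print(s["eef_pos"],w2px("wrist",[594,-168,193],s));print(circ("wrist",im,[594,-168,193],15,s))
E
```

```text
tcp px [317.64435148 295.16365838]
red wrist [(array([333.5, 232.2]), 0.93, array([ 594.3, -169.5,  193. ])), (array([332.8, 230.2]), 1.03, array([ 595.7, -169. ,  193. ])), (array([335. , 230.2]), 1.09, array([ 595.7, -170.5,  193. ]))]
red top [(array([481.2, 196.5]), 0.9, array([ 596.6, -167.2,  193. ])), (array([479. , 197.5]), 1.08, array([ 594.7, -162.9,  193. ]))]
48 wrist [(array([ 65. , 174.2]), 1.06, array([615.3, 107.3,  33. ])), (array([ 67.8, 171. ]), 1.08, array([618.7, 103.8,  33. ])), (array([ 51.2, 186. ]), 0.93, array([603., 124.,  33.]))]
48 top [(array([335.2, 204.2]), 1.0, array([616. , 107.1,  33. ])), (array([334.2, 202.2]), 1.05, array([620.6, 109.3,  33. ]))]
61 wrist [(array([101.5, 302. ]), 1.06, array([469.7,  90.3,  33. ])), (array([101.8, 307. ]), 0.98, array([463.4,  90.9,  33. ])), (array([103. , 303.8]), 1.04, array([467.5,  88.9,  33. ]))]
61 top [(array([337. , 273.2]), 0.99, array([460.5, 105. ,  33. ]))]
green [431.8 -64.2  38. ]
pink [ 401.7 -168.9   38. ]
green [419.9 -56.7  38. ]
pink [ 383.2 -164.3   38. ]
carrier base corner wrist [ 705.0064925  -114.07034798   80.        ] top [ 707.30029859 -110.18656446   80.        ]
[ 484.83361688 -107.40384057   80.        ] [ 474.15884774 -103.68895451   80.        ]
time_s: 2.35
eef_pos: [594.1, -168.1, 237.9]
ee_rot: [0.0, 1.0, -0.001, 0.0]
force: [0.2, -0.4, 0.5]
grip_width: 0.993
grip_force: 0.0
[ 594.14827416 -168.09430964  237.91728323] [317.91612684 260.92071159]
[(array([319. , 255.5]), 1.03, array([ 597. , -168.6,  193. ])), (array([320., 264.]), 1.01, array([ 592.3, -169.1,  193. ])), (array([307.8, 241.8]), 1.0, array([ 604.5, -162.7,  193. ]))]
```

View pics/w2.png

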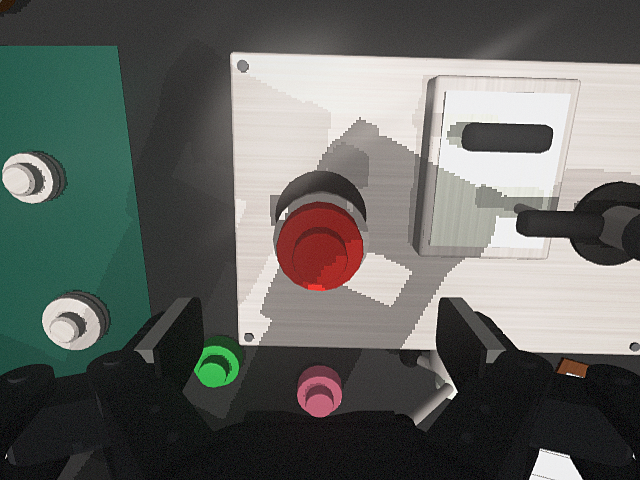

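Red knob is now at (320,256); both wrist views put it at about (596.5,-169). Descend and grip.

```bash
python3 -m jog '[[0.002,0.001,0.02,0,0,0,0.085],[0,0,0.02,0,0,0,0.085],[0,0,0.007,0,0,0,0.085],[0,0,0,0,0,0,0.045],[0,0,0,0,0,0,0.045]]' 40
python3 -m jog '[[0,0,0,0,0,0,0.038],[0,0,0,0,0,0,0.034],[0,0,0,0,0,0,0.034]]'
python3 -m jog '[[0,0,0,0,0,0,0.02],[0,0,0,0,0,0,0.02],[0,0,0,0,0,0,0.02],[0,0,0,0,0,0,0.02]]'
python3 - <<'E'
from h import *
s=sense();cv2.imwrite("pics/w3.png",eyes.capture("wrist")[:,:,::-1]);print(s["eef_pos"],s["force"])
E
```

```text
time_s: 2.9
eef_pos: [597.0, -168.6, 191.5]
ee_rot: [0.0, 1.0, -0.0, 0.001]
force: [-0.5, 0.4, 0.4]
grip_width: 0.687
grip_force: 0.0
time_s: 3.2
eef_pos: [596.7, -168.3, 190.5]
ee_rot: [0.0, 1.0, -0.0, 0.0]
force: [0.3, -0.7, 0.5]
grip_width: 0.401
grip_force: 0.0
time_s: 3.6
eef_pos: [596.5, -168.2, 190.0]
ee_rot: [-0.0, 1.0, -0.0, -0.0]
force: [-0.5, -0.1, -0.6]
grip_width: 0.232
grip_force: 0.0
[ 596.5357956  -168.21868807  189.98345213] [-0.45999855 -0.11249949 -0.63353239]
```

View pics/w3.png

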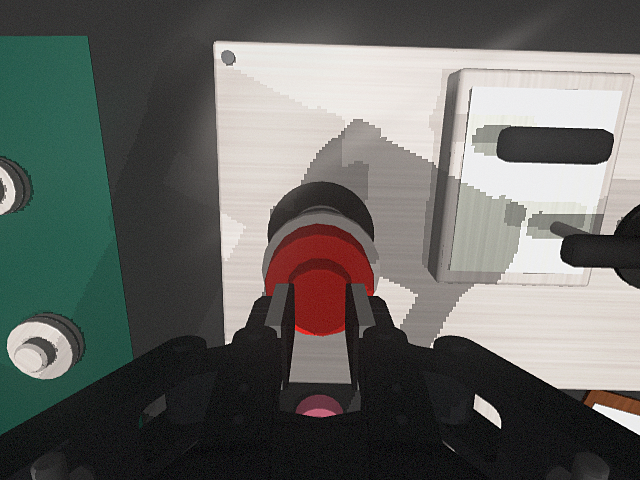

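The gripper closed to 20 mm with no force, so it isn't holding the 30 mm knob. I'll look at an enlarged crop before doing anything else.

```bash
python3 - <<'E'
from h import *
s=sense();print(s["grip_width"],s["grip_force"])
im=cv2.imread("pics/w3.png")[200:420,220:420]
b=eyes.capture("scene")[:,:,::-1][90:230,150:290]
o=np.hstack([cv2.resize(cv2.convertScaleAbs(im,alpha=1.6),(500,550),interpolation=2),cv2.resize(cv2.convertScaleAbs(b,alpha=1.3),(300,300),interpolation=2).repeat(1,0) if 0 else cv2.copyMakeBorder(cv2.resize(b,(300,300),interpolation=2),0,250,0,0,0)])
cv2.imwrite("pics/crop2.png",o)
E
```

```text
0.2325291939795031 0.0
```

View pics/crop2.png

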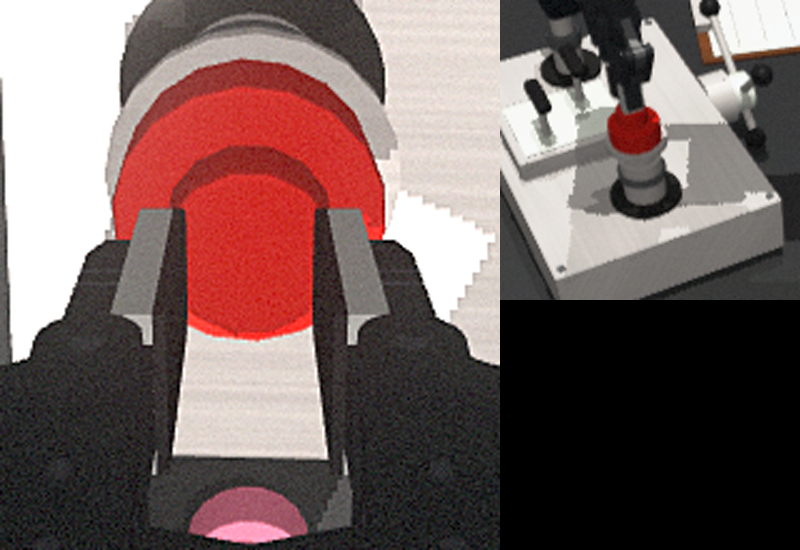

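The enlarged crop shows the pad tips above the knob: they occlude it, and the knob's top face runs unhindered beneath them. I'll open a little, lower in small steps and feel for the skirt.

```bash
python3 -m jog '[[0,0,0,0,0,0,0.04],[0,0,0,0,0,0,0.04],[0,0,0.004,0,0,0,0.04],[0,0,0.004,0,0,0,0.04],[0,0,0,0,0,0,0.04]]'
python3 -m jog '[[0,0,0,0,0,0,0.028],[0,0,0,0,0,0,0.025],[0,0,0,0,0,0,0.025],[0,0,0,0,0,0,0.025]]'
```

```text
time_s: 4.2
eef_pos: [596.2, -168.1, 181.1]
ee_rot: [-0.0, 1.0, -0.0, -0.001]
force: [-0.7, 0.7, -1.0]
grip_width: 0.465
grip_force: 0.0
time_s: 4.6
eef_pos: [598.5, -170.8, 186.9]
ee_rot: [0.004, 1.0, -0.0, 0.005]
force: [0.1, -7.4, 21.1]
grip_width: 0.294
grip_force: 9.6
```

Contact: the tips pressed on the knob's top with the TCP near 187, so they sit higher than assumed. Reopen, go lower and close again.

```bash
python3 -m jog '[[0,0,0,0,0,0,0.05],[0,0,0,0,0,0,0.05],[0,0,0,0,0,0,0.05]]'
python3 -m jog '[[0,0,0.003,0,0,0,0.05],[0,0,0.003,0,0,0,0.05],[0,0,0,0,0,0,0.05]]'
python3 -m jog '[[0,0,0,0,0,0,0.035],[0,0,0,0,0,0,0.035],[0,0,0,0,0,0,0.025],[0,0,0,0,0,0,0.025],[0,0,0,0,0,0,0.025]]'
python3 - <<'E'
from h import *
s=sense();cv2.imwrite("pics/w4.png",eyes.capture("wrist")[:,:,::-1]);print(s["eef_pos"],s["force"],s["grip_force"],s["grip_width"])
im=cv2.imread("pics/w4.png")[200:420,200:440]
cv2.imwrite("pics/crop3.png",cv2.resize(cv2.convertScaleAbs(im,alpha=1.6),None,fx=2.5,fy=2.5))
E
```

```text
time_s: 4.9
eef_pos: [598.3, -169.2, 186.3]
ee_rot: [0.002, 1.0, -0.0, 0.004]
force: [0.5, -0.4, 19.4]
grip_width: 0.59
grip_force: 8.2
time_s: 5.2
eef_pos: [600.5, -169.9, 185.4]
ee_rot: [0.004, 1.0, -0.0, 0.009]
force: [-0.0, -0.8, 43.6]
grip_width: 0.584
grip_force: 18.8
time_s: 5.7
eef_pos: [599.6, -173.6, 185.6]
ee_rot: [0.007, 1.0, -0.001, 0.008]
force: [-5.6, -15.6, 42.9]
grip_width: 0.293
grip_force: 20.1
[ 599.60084108 -173.60633533  185.59199031] [ -5.5774574  -15.55848501  42.92614305] 20.100213065743446 0.29268368717732285
```

View pics/crop3.png

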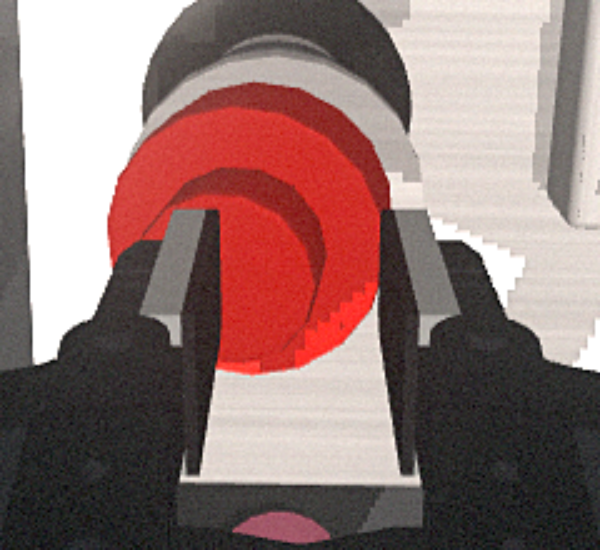

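The cap looks tilted towards +y and the pads are riding on the knob's top edge. I'll raise the tool, straighten it and look at how the cap stands.

```bash
python3 -m jog '[[0,0,-0.015,0,0,0,0.06],[0,0,-0.02,0,0,0,0.07],[0,0,-0.025,0,0,0,0.085],[0,0,0,0,0,0,0.085],[0,0,0,0,0,0,0.085]]'
python3 - <<'E'
from h import *
s=sense();print(s["eef_pos"],s["force"],s["ee_rot"])
w=eyes.capture("wrist")[:,:,::-1];b=eyes.capture("scene")[:,:,::-1];t=eyes.capture("top")[:,:,::-1]
for n,i in(("w5",w),("s5",b),("t5",t)): cv2.imwrite(f"pics/{n}.png",i)
o=np.hstack([cv2.resize(w[130:330,190:450],(520,400),interpolation=2),cv2.resize(b[100:220,160:245],(280,400),interpolation=2)])
cv2.imwrite("pics/crop4.png",o)
E
```

```text
time_s: 6.25
eef_pos: [596.6, -168.3, 235.9]
ee_rot: [0.0, 1.0, -0.0, 0.0]
force: [-0.8, 0.4, -0.1]
grip_width: 0.994
grip_force: 0.0
[ 596.55231058 -168.27269559  235.87224154] [-0.75094691  0.41605402 -0.09684194] [ 1.00706039e-04  9.99999971e-01 -1.05210378e-04  1.92405948e-04]
```

View pics/crop4.png

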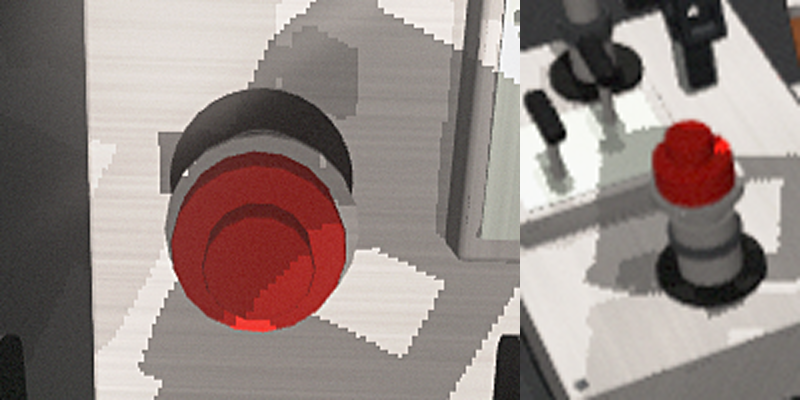

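The cap is still seated upright, with its knob top at about (319,265), so x ≈ 592–594. I'll grip it lower this time.

```bash
python3 -m jog '[[-0.003,0.001,0.03,0,0,0,0.065],[0,0,0.015,0,0,0,0.06],[0,0,0.01,0,0,0,0.06],[0,0,0.007,0,0,0,0.06],[0,0,0,0,0,0,0.06]]' 60
python3 -m jog '[[0,0,0,0,0,0,0.045],[0,0,0,0,0,0,0.045]]'
python3 -m jog '[[0,0,0,0,0,0,0.035],[0,0,0,0,0,0,0.025],[0,0,0,0,0,0,0.025],[0,0,0,0,0,0,0.02]]'
```

```text
time_s: 6.9
eef_pos: [593.4, -169.1, 173.3]
ee_rot: [-0.0, 1.0, -0.0, -0.001]
force: [-0.3, -0.1, 0.1]
grip_width: 0.701
grip_force: 0.0
time_s: 7.1
eef_pos: [593.9, -169.4, 174.8]
ee_rot: [0.0, 1.0, -0.0, 0.001]
force: [0.1, -0.8, 0.6]
grip_width: 0.526
grip_force: 0.0
time_s: 7.5
eef_pos: [593.8, -169.4, 174.9]
ee_rot: [0.0, 1.0, -0.0, 0.001]
force: [0.5, -0.3, 6.3]
grip_width: 0.319
grip_force: 58.8
```

Gripped: opening 27 mm, 59 N. Lift and carry it to the tray.

```bash
python3 -m jog '[[0,0,-0.01,0,0,0,0.02],[0,0,-0.02,0,0,0,0.02],[0,0,-0.03,0,0,0,0.02],[0.002,-0.02,0,0,0,0,0.02],[0.002,-0.042,0,0,0,0,0.02]]'
python3 -m jog '[[0.002,-0.042,0,0,0,0,0.02],[0.002,-0.042,0,0,0,0,0.02],[0.002,-0.042,0,0,0,0,0.02],[0.002,-0.042,0,0,0,0,0.02],[0.002,-0.042,0,0,0,0,0.02]]'
python3 -m jog '[[0.002,-0.042,0,0,0,0,0.02],[0.002,-0.042,0,0,0,0,0.02],[0.001,-0.042,0,0,0,0,0.02],[0.001,-0.036,0,0,0,0,0.02],[0,-0.02,0.01,0,0,0,0.02]]'
python3 -m jog '[[0,0,0.04,0,0,0,0.02],[0,0,0.04,0,0,0,0.02],[0,0,0.04,0,0,0,0.02],[0,0,0,0,0,0,0.02],[0,0,0,0,0,0,0.02]]'
python3 - <<'E'
from h import *
s=sense();print(s["eef_pos"]);w=eyes.capture("wrist")[:,:,::-1];cv2.imwrite("pics/w6.png",w)
b=eyes.capture("scene")[:,:,::-1];t=eyes.capture("top")[:,:,::-1];cv2.imwrite("pics/s6.png",b)
cv2.imwrite("pics/o6.png",np.hstack([cv2.resize(w,(480,360)),cv2.copyMakeBorder(cv2.resize(b[240:430,210:420],(320,290),interpolation=2),0,70,0,0,0)]))
E
```

```text
time_s: 8.0
eef_pos: [597.7, -108.8, 234.8]
ee_rot: [0.001, 1.0, -0.002, 0.001]
force: [0.8, 0.5, -1.3]
grip_width: 0.316
grip_force: 59.2
time_s: 8.5
eef_pos: [607.4, 104.4, 234.5]
ee_rot: [0.0, 1.0, -0.0, 0.0]
force: [0.5, 0.5, -1.0]
grip_width: 0.313
grip_force: 59.2
time_s: 9.0
eef_pos: [613.6, 287.5, 225.0]
ee_rot: [-0.0, 1.0, 0.001, 0.001]
force: [-0.1, -0.8, -0.8]
grip_width: 0.315
grip_force: 59.2
time_s: 9.5
eef_pos: [614.0, 284.3, 104.8]
ee_rot: [0.0, 1.0, -0.0, 0.0]
force: [-0.3, 1.7, 0.5]
grip_width: 0.32
grip_force: 59.2
[614.02771532 284.28475822 104.83150362]
```

View pics/o6.png

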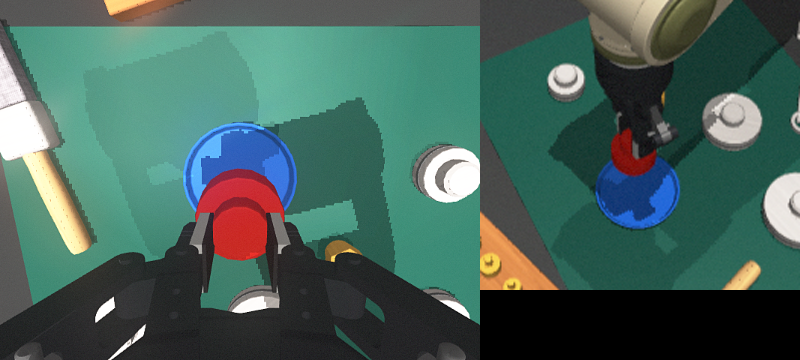

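The wrist view has the cap over the tray, whose centre is at about (241,176) in the picture — within 2–3 mm of the tool axis. Lowering now, feeling for the floor near TCP z = 23.

```bash
python3 -m jog '[[-0.001,0.001,0.035,0,0,0,0.02],[0,0,0.025,0,0,0,0.02],[0,0,0.012,0,0,0,0.02],[0,0,0,0,0,0,0.02],[0,0,0,0,0,0,0.02]]'
python3 -m jog '[[0,0,0.003,0,0,0,0.02],[0,0,0.003,0,0,0,0.02],[0,0,0,0,0,0,0.02]]'
python3 -m jog '[[0,0,0.002,0,0,0,0.02],[0,0,0,0,0,0,0.02]]'
python3 -m jog '[[0,0,0.002,0,0,0,0.02],[0,0,0,0,0,0,0.02]]'
```

```text
time_s: 10.15
eef_pos: [613.6, 284.0, 33.9]
ee_rot: [-0.0, 1.0, -0.0, 0.001]
force: [0.0, 0.1, 0.1]
grip_width: 0.311
grip_force: 59.2
time_s: 10.45
eef_pos: [612.6, 283.8, 26.1]
ee_rot: [-0.0, 1.0, -0.0, 0.0]
force: [0.3, -0.9, -1.0]
grip_width: 0.313
grip_force: 59.2
time_s: 10.65
eef_pos: [612.5, 283.7, 23.8]
ee_rot: [0.0, 1.0, -0.0, -0.0]
force: [0.5, -0.6, -0.7]
grip_width: 0.314
grip_force: 59.2
time_s: 10.85
eef_pos: [612.9, 283.8, 23.0]
ee_rot: [-0.0, 1.0, -0.0, 0.0]
force: [-1.7, -1.2, 5.5]
grip_width: 0.317
grip_force: 60.0
```

Contact at z = 23, as predicted, so the z scale is right. Release, lift, and hover over the 88 plate.

```bash
python3 -m jog '[[0,0,0,0,0,0,0.03],[0,0,0,0,0,0,0.045],[0,0,0,0,0,0,0.06],[0,0,0,0,0,0,0.06],[0,0,-0.01,0,0,0,0.07]]' 100
python3 -m jog '[[0,0,-0.03,0,0,0,0.085],[0,0,-0.04,0,0,0,0.085],[-0.03,-0.023,-0.03,0,0,0,0.085],[-0.03,-0.023,0,0,0,0,0.085],[-0.03,-0.023,0,0,0,0,0.085]]'
python3 -m jog '[[-0.03,-0.023,0,0,0,0,0.085],[-0.03,-0.024,0,0,0,0,0.085],[0,0,0,0,0,0,0.085],[0,0,0,0,0,0,0.085]]'
python3 - <<'E'
from h import *
s=sense();w=eyes.capture("wrist")[:,:,::-1];t=eyes.capture("top")[:,:,::-1];cv2.imwrite("pics/w7.png",w);cv2.imwrite("pics/t7.png",t)
np.save("s7.npy",s,allow_pickle=True)
print(s["eef_pos"],w2px("wrist",[462,400,33],s))
for r in (12,15): print(circ("wrist",w,[462,400,33 if r==12 else 30],r,s))
g=cv2.resize(cv2.convertScaleAbs(w[100:400,160:480],alpha=.8),None,fx=1.6,fy=1.6)
cv2.imwrite("pics/o7.png",np.hstack([g,cv2.copyMakeBorder(cv2.resize(t[170:320,180:380],(280,210)),0,g.shape[0]-210,0,0,0)]))
E
```

```text
time_s: 11.35
eef_pos: [611.9, 283.5, 30.9]
ee_rot: [0.0, 1.0, -0.0, -0.001]
force: [-0.2, -0.0, -0.2]
grip_width: 0.823
grip_force: 0.0
time_s: 11.85
eef_pos: [522.0, 353.5, 133.9]
ee_rot: [-0.001, 1.0, -0.0, 0.001]
force: [0.4, -0.2, -0.5]
grip_width: 0.998
grip_force: 0.0
time_s: 12.25
eef_pos: [462.5, 400.2, 132.8]
ee_rot: [-0.0, 1.0, 0.001, 0.001]
force: [0.1, 0.1, -0.3]
grip_width: 0.997
grip_force: 0.0
[462.54480033 400.1958305  132.83039925] [318.8471571  234.94589581]
[(array([318. , 236.8]), 0.97, array([460.8, 400.6,  33. ])), (array([335.2, 225.8]), 1.08, array([468.3, 389.2,  33. ])), (array([333.5, 224.8]), 1.08, array([469. , 390.4,  33. ]))]
[(array([318.2, 234. ]), 1.03, array([461.9, 400.4,  30. ])), (array([338.2, 226. ]), 1.09, array([467.4, 387.1,  30. ])), (array([332.8, 238.5]), 1.08, array([458.8, 390.7,  30. ]))]
```

View pics/o7.png

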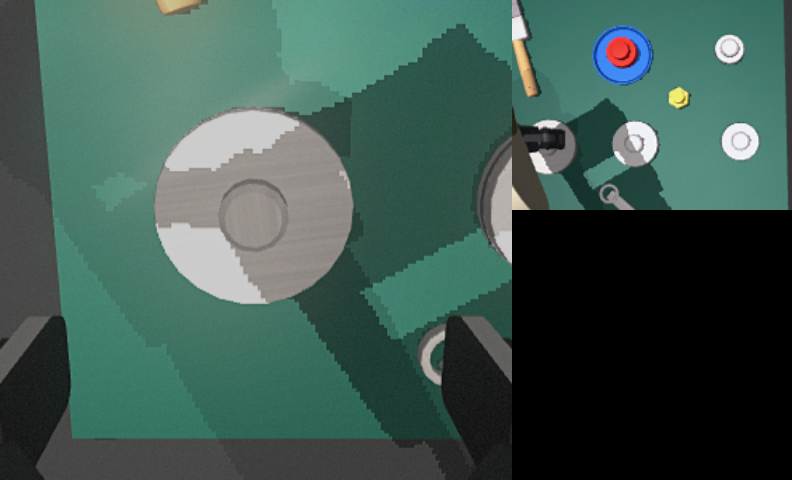

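The cap stands upright in the tray. The 88 plate's spigot is at (318,234.5) in the full image, which gives (461.5,400.5). Descend onto it and feel for the disc.

```bash
python3 -m jog '[[-0.001,0,0.04,0,0,0,0.07],[0,0,0.04,0,0,0,0.06],[0,0,0.025,0,0,0,0.05],[0,0,0.01,0,0,0,0.042],[0,0,0,0,0,0,0.036]]' 100
python3 -m jog '[[0,0,0,0,0,0,0.036],[0,0,0,0,0,0,0.036]]'
python3 -m jog '[[0,0,0.002,0,0,0,0.036],[0,0,0,0,0,0,0.036]]'
python3 -m jog '[[0,0,0.002,0,0,0,0.036],[0,0,0,0,0,0,0.036]]'
python3 -m jog '[[0,0,0,0,0,0,0.02],[0,0,0,0,0,0,0.02],[0,0,0,0,0,0,0.02]]'
```

```text
time_s: 12.85
eef_pos: [462.0, 399.0, 16.3]
ee_rot: [0.0, 1.0, -0.001, -0.001]
force: [0.2, -0.5, 0.9]
grip_width: 0.425
grip_force: 0.0
time_s: 13.05
eef_pos: [462.7, 400.1, 18.7]
ee_rot: [-0.001, 1.0, -0.0, 0.001]
force: [0.3, 0.5, -0.4]
grip_width: 0.42
grip_force: 0.0
time_s: 13.25
eef_pos: [461.8, 399.9, 15.4]
ee_rot: [-0.0, 1.0, -0.0, 0.0]
force: [0.5, -0.2, -0.2]
grip_width: 0.422
grip_force: 0.0
time_s: 13.45
eef_pos: [461.5, 399.7, 12.8]
ee_rot: [0.0, 1.0, -0.0, -0.0]
force: [0.2, 0.5, 0.2]
grip_width: 0.424
grip_force: 0.0
time_s: 13.75
eef_pos: [461.7, 400.2, 13.8]
ee_rot: [-0.0, 1.0, -0.0, 0.0]
force: [-1.7, 0.9, 4.9]
grip_width: 0.294
grip_force: 98.1
```

```bash
python3 -m jog '[[0,0,-0.005,0,0,0,0.02],[0,0,-0.005,0,0,0,0.02],[0,0,-0.005,0,0,0,0.02],[0,0,0,0,0,0,0.02]]'
```

```text
time_s: 14.15
eef_pos: [461.8, 399.8, 28.4]
ee_rot: [-0.0, 1.0, -0.0, 0.0]
force: [0.5, 0.2, -8.8]
grip_width: 0.295
grip_force: 99.0
```

Weight −8.8 N matches the 88 plate, so it's held. Carry it to a standoff in front of the carrier, where the wrist camera can see the bare spigot.

```bash
python3 -m jog '[[0,0,-0.03,0,0,0,0.02],[0,0,-0.045,0,0,0,0.02],[0,0,-0.045,0,0,0,0.02],[0,0.02,-0.045,0,0,0,0.02],[0.003,0.04,-0.04,0,0,0,0.02]]'
python3 -m jog '[[0.004,0.045,-0.01,0,0,0,0.02],[0.004,0.045,0,0,0,0,0.02],[0.004,0.045,0,0,0,0,0.02],[0.004,0.045,0,0,0,0,0.02],[0.004,0.045,0,0,0,0,0.02]]'
python3 -m jog '[[0.004,0.045,0,0,0,0,0.02],[0.004,0.045,0,0,0,0,0.02],[0.004,0.045,0,0,0,0,0.02],[0.004,0.045,0,0,0,0,0.02],[0.003,0.045,0,0,0,0,0.02]]'
python3 -m jog '[[0,0.035,0,0,0,0,0.02],[0,0.024,0,0,0,0,0.02],[0,0,0,0,0,0,0.02],[0,0,0,0,0,0,0.02],[0,0,0,0,0,0,0.02]]'
python3 - <<'E'
from h import *
s=sense();w=eyes.capture("wrist")[:,:,::-1];cv2.imwrite("pics/w8.png",w);np.save("s8.npy",s,allow_pickle=True)
print(s["eef_pos"],s["ee_rot"],s["grip_width"]);P=[594,-169,169]
print(w2px("wrist",P,s),circ("wrist",w,P,12,s),circ("wrist",w,[594,-169,166],15,s))
print(circ("wrist",w,[594,-169,155],30,s,win=1.6))
u=w2px("wrist",P,s).astype(int);x0,y0=max(u[0]-80,0),max(u[1]-80,0);print(x0,y0)
cv2.imwrite("pics/o8.png",cv2.resize(w[y0:y0+180,x0:x0+160],None,fx=3,fy=3,interpolation=2))
E
```

```text
time_s: 14.65
eef_pos: [463.9, 345.1, 230.7]
ee_rot: [-0.001, 1.0, 0.001, 0.001]
force: [1.4, -0.5, -8.6]
grip_width: 0.295
grip_force: 101.1
time_s: 15.15
eef_pos: [483.8, 117.7, 238.2]
ee_rot: [0.0, 1.0, -0.0, -0.0]
force: [1.2, 0.4, -8.2]
grip_width: 0.292
grip_force: 101.0
time_s: 15.65
eef_pos: [502.8, -107.3, 238.1]
ee_rot: [-0.0, 1.0, -0.0, -0.0]
force: [1.4, 0.8, -9.4]
grip_width: 0.294
grip_force: 101.0
time_s: 16.15
eef_pos: [503.1, -163.7, 238.2]
ee_rot: [-0.0, 1.0, 0.0, -0.0]
force: [0.4, 0.8, -8.9]
grip_width: 0.291
grip_force: 101.2
[ 503.06284591 -163.74842412  238.16475713] [-2.56156314e-04  9.99999916e-01  2.52211780e-04 -1.98504101e-04] 0.2905008661619504
[328.40755121  81.64766099] [(array([311. ,  58.2]), 1.09, array([ 605.3, -159.9,  169. ])), (array([307.2,  62. ]), 1.09, array([ 603.5, -157.9,  169. ])), (array([319.8,  58.2]), 1.09, array([ 605.3, -164.4,  169. ]))] [(array([335.8,  57. ]), 1.09, array([ 606.4, -172.8,  166. ])), (array([333. ,  55.8]), 1.06, array([ 607. , -171.4,  166. ])), (array([329.2,  55. ]), 1.06, array([ 607.4, -169.4,  166. ]))]
[(array([333.2,  81.2]), 1.07, array([ 595.8, -172. ,  155. ])), (array([331.2,  81.5]), 1.04, array([ 595.6, -170.9,  155. ])), (array([325.8,  81.2]), 1.05, array([ 595.7, -167.8,  155. ]))]
248 1
```

View pics/o8.png

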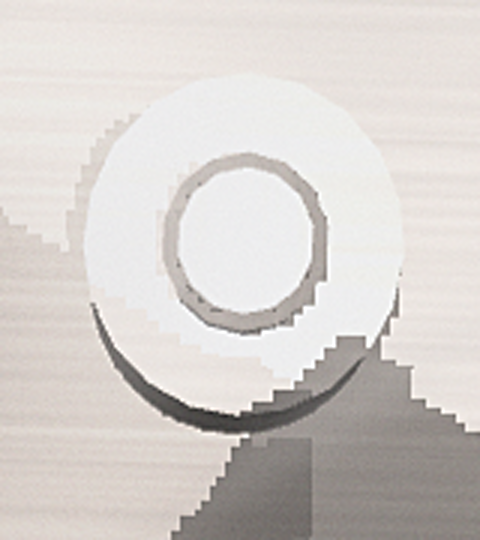

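The crop shows the spigot's top face centred at (329.7,81.3) in the full image, 1.2 px from the prediction, so the carrier is at (594.3,-169.6). Move above it and check the pose before lowering.

```bash
python3 -m jog '[[0.03,0.003,0,0,0,0,0.02],[0.035,0.003,0,0,0,0,0.02],[0.0265,0,0.01,0,0,0,0.02],[0,0,0.02,0,0,0,0.02],[0,0,0.01,0,0,0,0.02]]'
python3 -m jog '[[0,0,0,0,0,0,0.02],[0,0,0,0,0,0,0.02],[0,0,0,0,0,0,0.02]]'
```

```text
time_s: 16.7
eef_pos: [594.4, -169.2, 195.9]
ee_rot: [-0.001, 1.0, 0.001, -0.002]
force: [-0.5, 0.4, -9.7]
grip_width: 0.287
grip_force: 101.2
time_s: 17.0
eef_pos: [594.9, -170.7, 199.7]
ee_rot: [0.0, 1.0, -0.0, 0.001]
force: [0.3, -0.4, -7.9]
grip_width: 0.295
grip_force: 101.2
```

```bash
python3 -m jog '[[0,-0.001,0.006,0,0,0,0.02],[0,0,0.005,0,0,0,0.02],[0,0,0,0,0,0,0.02]]'
python3 -m jog '[[0,0,0.004,0,0,0,0.02],[0,0,0,0,0,0,0.02]]'
python3 -m jog '[[0,0,0.003,0,0,0,0.02],[0,0,0,0,0,0,0.02]]'
```

```text
time_s: 17.3
eef_pos: [594.2, -169.3, 186.3]
ee_rot: [-0.0, 1.0, -0.0, -0.001]
force: [-0.8, 0.6, -8.6]
grip_width: 0.291
grip_force: 101.2
time_s: 17.5
eef_pos: [594.5, -169.5, 182.7]
ee_rot: [-0.0, 1.0, -0.0, -0.0]
force: [-0.7, 0.4, -10.0]
grip_width: 0.29
grip_force: 101.2
time_s: 17.7
eef_pos: [594.6, -169.5, 179.9]
ee_rot: [-0.0, 1.0, -0.0, -0.0]
force: [0.4, -0.5, -9.7]
grip_width: 0.292
grip_force: 101.2
```

```bash
python3 -m jog '[[0,0,0.003,0,0,0,0.02],[0,0,0.003,0,0,0,0.02],[0,0,0,0,0,0,0.02]]'
python3 -m jog '[[0,0,0.003,0,0,0,0.02],[0,0,0,0,0,0,0.02]]'
python3 -m jog '[[0,0,0.002,0,0,0,0.02],[0,0,0,0,0,0,0.02]]'
python3 -m jog '[[0,0,0.001,0,0,0,0.02],[0,0,0,0,0,0,0.02]]'
```

```text
time_s: 18.0
eef_pos: [594.5, -169.5, 173.7]
ee_rot: [-0.0, 1.0, -0.0, -0.0]
force: [0.3, 0.6, -9.1]
grip_width: 0.289
grip_force: 101.2
time_s: 18.2
eef_pos: [594.5, -169.5, 170.9]
ee_rot: [-0.0, 1.0, -0.0, -0.0]
force: [-0.3, -0.5, -9.0]
grip_width: 0.288
grip_force: 101.2
time_s: 18.4
eef_pos: [594.6, -169.5, 169.0]
ee_rot: [-0.0, 1.0, -0.0, -0.0]
force: [-0.1, 0.3, -8.9]
grip_width: 0.283
grip_force: 101.2
time_s: 18.6
eef_pos: [594.8, -169.6, 168.8]
ee_rot: [0.0, 1.0, -0.0, 0.0]
force: [-1.2, 0.4, -4.8]
grip_width: 0.293
grip_force: 101.7
```

Seated at z = 168.8, as expected. Release, rise, measure the new spigot and go to the 74 plate.

```bash
python3 -m jog '[[0,0,0.001,0,0,0,0.02],[0,0,0,0,0,0,0.03],[0,0,0,0,0,0,0.045],[0,0,0,0,0,0,0.06],[0,0,-0.005,0,0,0,0.07]]'
python3 -m jog '[[0,0,-0.02,0,0,0,0.085],[0,0,-0.04,0,0,0,0.085],[0,0,-0.045,0,0,0,0.085],[0,0,0,0,0,0,0.085],[0,0,0,0,0,0,0.085]]'
cat > m.py <<'E'
import sys
from h import *
n,P=sys.argv[1],[float(v) for v in sys.argv[2:5]]
s=sense();w=eyes.capture("wrist")[:,:,::-1];cv2.imwrite(f"pics/{n}.png",w);np.save(f"{n}.npy",s,allow_pickle=True)
print(s["eef_pos"].round(1),"guess px",w2px("wrist",P,s).round(1))
for r,dz in((12,0),(15,-3)):print(r,[(list(a),b,list(c[:2])) for a,b,c in circ("wrist",w,[P[0],P[1],P[2]+dz],r,s)])
E
python3 m.py w9 594.3 -169.6 188
python3 -m jog '[[-0.013,-0.043,0,0,0,0,0.085],[-0.013,-0.043,0,0,0,0,0.085],[-0.013,-0.043,0,0,0,0,0.085],[-0.013,-0.043,0,0,0,0,0.085],[-0.013,-0.043,0,0,0,0,0.085]]'
python3 -m jog '[[-0.013,-0.043,0,0,0,0,0.085],[-0.013,-0.043,0.02,0,0,0,0.085],[-0.013,-0.043,0.03,0,0,0,0.085],[-0.013,-0.043,0.035,0,0,0,0.085],[-0.013,-0.043,0.035,0,0,0,0.085]]'
python3 -m jog '[[0,0,0.03,0,0,0,0.085],[0,0,0,0,0,0,0.085],[0,0,0,0,0,0,0.085],[0,0,0,0,0,0,0.085]]'
python3 m.py w10 465 261 33
```

```text
time_s: 19.1
eef_pos: [594.7, -169.5, 172.2]
ee_rot: [-0.0, 1.0, -0.0, -0.0]
force: [0.3, -0.4, 0.6]
grip_width: 0.817
grip_force: 0.0
time_s: 19.6
eef_pos: [594.9, -169.7, 278.3]
ee_rot: [0.001, 1.0, -0.0, 0.001]
force: [-0.1, -1.0, -1.0]
grip_width: 1.0
grip_force: 0.0
[ 594.9 -169.7  278.3] guess px [318.2 239. ]
12 [([np.float64(319.5), np.float64(239.8)], 0.97, [np.float64(593.8), np.float64(-170.4)]), ([np.float64(322.2), np.float64(238.2)], 1.08, [np.float64(594.8), np.float64(-172.2)]), ([np.float64(298.5), np.float64(254.5)], 1.03, [np.float64(583.9), np.float64(-156.9)])]
15 [([np.float64(318.8), np.float64(234.5)], 0.99, [np.float64(596.5), np.float64(-170.0)]), ([np.float64(316.5), np.float64(234.5)], 1.03, [np.float64(596.5), np.float64(-168.5)]), ([np.float64(317.2), np.float64(236.5)], 1.09, [np.float64(595.2), np.float64(-169.0)])]
time_s: 20.15
eef_pos: [528.5, 47.1, 276.0]
ee_rot: [-0.0, 1.0, -0.0, -0.001]
force: [1.5, -0.9, 0.2]
grip_width: 0.996
grip_force: 0.0
time_s: 20.65
eef_pos: [467.5, 248.1, 165.9]
ee_rot: [0.0, 1.0, -0.0, -0.001]
force: [1.3, 0.1, 0.3]
grip_width: 0.998
grip_force: 0.0
time_s: 21.05
eef_pos: [469.9, 246.3, 139.5]
ee_rot: [-0.0, 1.0, -0.001, 0.001]
force: [0.2, -0.2, 0.4]
grip_width: 0.994
grip_force: 0.0
[469.9 246.3 139.5] guess px [297.1 238.7]
12 [([np.float64(297.8), np.float64(240.5)], 0.94, [np.float64(463.7), np.float64(260.6)]), ([np.float64(313.5), np.float64(220.8)], 1.09, [np.float64(477.5), np.float64(249.8)]), ([np.float64(297.2), np.float64(225.0)], 1.07, [np.float64(474.6), np.float64(260.7)])]
15 [([np.float64(299.5), np.float64(238.0)], 1.07, [np.float64(464.7), np.float64(259.5)]), ([np.float64(318.5), np.float64(217.2)], 1.08, [np.float64(479.3), np.float64(246.4)]), ([np.float64(298.2), np.float64(236.2)], 0.97, [np.float64(465.9), np.float64(260.4)])]
```

74 plate spigot at about (464.3,260.5). Grasp it.

```bash
python3 -m jog '[[-0.0055,-0.0142,0.03,0,0,0,0.07],[0,0,0.035,0,0,0,0.06],[0,0,0.03,0,0,0,0.05],[0,0,0.02,0,0,0,0.042],[0,0,0.004,0,0,0,0.036]]' 100
python3 -m jog '[[0,0,0.002,0,0,0,0.036],[0,0,0,0,0,0,0.036],[0,0,0,0,0,0,0.036]]'
```

```text
time_s: 21.6
eef_pos: [463.1, 260.4, 18.1]
ee_rot: [0.0, 1.0, -0.001, -0.001]
force: [-0.1, -0.6, 0.3]
grip_width: 0.423
grip_force: 0.0
time_s: 21.9
eef_pos: [464.2, 261.1, 18.4]
ee_rot: [-0.0, 1.0, -0.0, 0.001]
force: [0.3, 0.2, 0.1]
grip_width: 0.428
grip_force: 0.0
```

```bash
python3 -m jog '[[0,0,0.002,0,0,0,0.036],[0,0,0.002,0,0,0,0.036],[0,0,0,0,0,0,0.036],[0,0,0,0,0,0,0.036]]'
python3 -m jog '[[0,0,0,0,0,0,0.02],[0,0,0,0,0,0,0.02],[0,0,0,0,0,0,0.02]]'
python3 -m jog '[[0,0,-0.005,0,0,0,0.02],[0,0,-0.01,0,0,0,0.02],[0,0,0,0,0,0,0.02]]'
```

```text
time_s: 22.3
eef_pos: [463.4, 261.0, 13.1]
ee_rot: [0.0, 1.0, -0.0, -0.0]
force: [-0.2, 0.0, -1.0]
grip_width: 0.42
grip_force: 0.0
time_s: 22.6
eef_pos: [463.5, 261.2, 13.8]
ee_rot: [-0.0, 1.0, -0.0, 0.0]
force: [-2.9, -0.4, 7.5]
grip_width: 0.294
grip_force: 98.0
time_s: 22.9
eef_pos: [464.0, 261.1, 29.2]
ee_rot: [-0.0, 1.0, -0.0, 0.001]
force: [0.6, -0.4, -5.4]
grip_width: 0.293
grip_force: 99.0
```

Weight −5.6 N fits the 74 plate. Carry it to above the stack.

```bash
python3 -m jog '[[0,0,-0.04,0,0,0,0.02],[0,0,-0.045,0,0,0,0.02],[0,0,-0.045,0,0,0,0.02],[0.005,0.02,-0.045,0,0,0,0.02],[0.01,0.03,-0.038,0,0,0,0.02]]'
python3 -m jog '[[0.013,0.042,0,0,0,0,0.02],[0.013,0.042,0,0,0,0,0.02],[0.013,0.042,0,0,0,0,0.02],[0.013,0.042,0,0,0,0,0.02],[0.013,0.042,0,0,0,0,0.02]]'
python3 -m jog '[[0.013,0.042,0,0,0,0,0.02],[0.013,0.042,0,0,0,0,0.02],[0.013,0.042,0,0,0,0,0.02],[0.01,0.03,0,0,0,0,0.02],[0,0.01,0,0,0,0,0.02]]'
python3 -m jog '[[0,0,0,0,0,0,0.02],[0,0,0,0,0,0,0.02]]'
```

```text
time_s: 23.4
eef_pos: [477.8, 211.3, 243.4]
ee_rot: [-0.0, 1.0, 0.001, 0.001]
force: [1.7, 0.3, -5.6]
grip_width: 0.292
grip_force: 100.7
time_s: 23.9
eef_pos: [543.3, -0.8, 240.8]
ee_rot: [-0.0, 1.0, -0.0, -0.0]
force: [0.7, 1.0, -5.1]
grip_width: 0.292
grip_force: 100.8
time_s: 24.4
eef_pos: [592.4, -168.1, 239.8]
ee_rot: [-0.0, 1.0, -0.002, -0.001]
force: [-0.7, 1.5, -6.0]
grip_width: 0.292
grip_force: 100.8
time_s: 24.6
eef_pos: [592.1, -164.0, 240.9]
ee_rot: [-0.0, 1.0, 0.0, -0.0]
force: [-0.5, 0.3, -5.2]
grip_width: 0.289
grip_force: 100.8
```

```bash
python3 -m jog '[[0.002,0.0057,0.015,0,0,0,0.02],[0,0,0.015,0,0,0,0.02],[0,0,0.006,0,0,0,0.02],[0,0,0,0,0,0,0.02],[0,0,0,0,0,0,0.02]]'
```

```text
time_s: 25.1
eef_pos: [594.5, -170.5, 205.5]
ee_rot: [0.0, 1.0, 0.0, 0.0]
force: [-0.4, -0.4, -5.2]
grip_width: 0.293
grip_force: 100.8
```

```bash
python3 -m jog '[[-0.0003,-0.0007,0.003,0,0,0,0.02],[0,0,0.003,0,0,0,0.02],[0,0,0,0,0,0,0.02]]'
python3 -m jog '[[0,0,0.003,0,0,0,0.02],[0,0,0,0,0,0,0.02]]'
python3 -m jog '[[0,0,0.003,0,0,0,0.02],[0,0,0.002,0,0,0,0.02],[0,0,0,0,0,0,0.02]]'
python3 -m jog '[[0,0,0.002,0,0,0,0.02],[0,0,0,0,0,0,0.02]]'
```

```text
time_s: 25.4
eef_pos: [593.9, -169.9, 198.7]
ee_rot: [-0.0, 1.0, -0.0, -0.0]
force: [0.8, -0.2, -4.9]
grip_width: 0.292
grip_force: 100.8
time_s: 25.6
eef_pos: [593.9, -170.0, 195.7]
ee_rot: [-0.0, 1.0, -0.0, -0.0]
force: [-0.3, 0.7, -5.9]
grip_width: 0.291
grip_force: 100.8
time_s: 25.9
eef_pos: [593.9, -170.0, 190.6]
ee_rot: [-0.0, 1.0, -0.0, -0.0]
force: [0.8, -0.4, -4.6]
grip_width: 0.292
grip_force: 100.8
time_s: 26.1
eef_pos: [594.0, -170.0, 188.8]
ee_rot: [-0.0, 1.0, -0.0, -0.0]
force: [-0.6, 0.7, -4.8]
grip_width: 0.297
grip_force: 100.8
```

```bash
python3 -m jog '[[0,0,0.001,0,0,0,0.02],[0,0,0.0007,0,0,0,0.02],[0,0,0,0,0,0,0.02]]'
python3 -m jog '[[0,0,0,0,0,0,0.03],[0,0,0,0,0,0,0.045],[0,0,0,0,0,0,0.06],[0,0,-0.005,0,0,0,0.07],[0,0,-0.02,0,0,0,0.085]]'
python3 -m jog '[[0,0,-0.04,0,0,0,0.085],[0,0,-0.04,0,0,0,0.085],[0,0,0,0,0,0,0.085],[0,0,0,0,0,0,0.085]]'
python3 m.py w11 594.3 -169.8 207
python3 -m jog '[[-0.013,-0.026,0,0,0,0,0.085],[-0.02,-0.041,0,0,0,0,0.085],[-0.02,-0.041,0,0,0,0,0.085],[-0.02,-0.041,0,0,0,0,0.085],[-0.02,-0.041,0.02,0,0,0,0.085]]'
python3 -m jog '[[-0.02,-0.041,0.028,0,0,0,0.085],[-0.013,-0.03,0.035,0,0,0,0.085],[0,0,0.045,0,0,0,0.085],[0,0,0.035,0,0,0,0.085],[0,0,0,0,0,0,0.085]]'
python3 -m jog '[[0,0,0,0,0,0,0.085],[0,0,0,0,0,0,0.085]]'
python3 m.py w12 468 91 33
```

```text
time_s: 26.4
eef_pos: [594.2, -170.1, 187.9]
ee_rot: [0.0, 1.0, -0.0, 0.0]
force: [-1.4, 0.0, -1.6]
grip_width: 0.293
grip_force: 101.2
time_s: 26.9
eef_pos: [593.4, -169.8, 211.3]
ee_rot: [-0.001, 1.0, -0.0, -0.002]
force: [-0.3, 0.4, -0.5]
grip_width: 0.961
grip_force: 0.0
time_s: 27.3
eef_pos: [594.2, -170.1, 293.1]
ee_rot: [0.0, 1.0, -0.0, 0.001]
force: [-0.5, -0.4, -0.9]
grip_width: 0.993
grip_force: 0.0
[ 594.2 -170.1  293.1] guess px [317.9 239.6]
12 [([np.float64(320.2), np.float64(239.8)], 0.93, [np.float64(594.2), np.float64(-171.3)]), ([np.float64(321.5), np.float64(241.5)], 0.98, [np.float64(593.0), np.float64(-172.1)]), ([np.float64(298.0), np.float64(246.5)], 1.01, [np.float64(589.7), np.float64(-157.3)])]
15 [([np.float64(319.0), np.float64(235.8)], 1.03, [np.float64(596.0), np.float64(-170.5)]), ([np.float64(316.2), np.float64(232.5)], 1.09, [np.float64(598.1), np.float64(-168.8)]), ([np.float64(317.8), np.float64(234.0)], 1.0, [np.float64(597.1), np.float64(-169.7)])]
time_s: 27.85
eef_pos: [500.4, 21.3, 272.8]
ee_rot: [0.0, 1.0, -0.0, 0.001]
force: [1.8, 0.7, 0.3]
g
[... 172 characters left out ...]
s: 28.55
eef_pos: [470.4, 88.1, 132.9]
ee_rot: [0.0, 1.0, -0.0, 0.001]
force: [0.5, 0.3, 0.8]
grip_width: 0.993
grip_force: 0.0
[470.4  88.1 132.9] guess px [314.1 237.8]
12 [([np.float64(315.0), np.float64(241.2)], 0.95, [np.float64(465.6), np.float64(90.4)]), ([np.float64(315.2), np.float64(244.0)], 0.99, [np.float64(463.7), np.float64(90.2)]), ([np.float64(317.2), np.float64(240.8)], 1.07, [np.float64(466.0), np.float64(88.9)])]
15 [([np.float64(315.0), np.float64(239.2)], 0.95, [np.float64(466.2), np.float64(90.4)]), ([np.float64(314.8), np.float64(237.2)], 0.99, [np.float64(467.6), np.float64(90.6)]), ([np.float64(312.8), np.float64(238.8)], 0.92, [np.float64(466.5), np.float64(91.9)])]
```

61 plate spigot at about (466,90.4). Grasp it.

```bash
python3 -m jog '[[-0.0043,-0.0023,0.03,0,0,0,0.07],[0,0,0.035,0,0,0,0.06],[0,0,0.03,0,0,0,0.05],[0,0,0.018,0,0,0,0.042],[0,0,0,0,0,0,0.036]]' 100
python3 -m jog '[[0,0,0,0,0,0,0.036],[0,0,0,0,0,0,0.036]]'
```

```text
time_s: 29.1
eef_pos: [464.6, 90.5, 17.4]
ee_rot: [-0.0, 1.0, -0.0, -0.001]
force: [-0.7, 0.3, 0.8]
grip_width: 0.422
grip_force: 0.0
time_s: 29.3
eef_pos: [466.2, 90.5, 19.8]
ee_rot: [0.0, 1.0, -0.0, 0.001]
force: [0.1, -0.1, -0.1]
grip_width: 0.421
grip_force: 0.0
```

```bash
python3 -m jog '[[0,0,0.003,0,0,0,0.036],[0,0,0.0025,0,0,0,0.036],[0,0,0,0,0,0,0.036],[0,0,0,0,0,0,0.036]]'
python3 -m jog '[[0,0,0,0,0,0,0.02],[0,0,0,0,0,0,0.02],[0,0,0,0,0,0,0.02]]'
python3 -m jog '[[0,0,-0.005,0,0,0,0.02],[0,0,-0.01,0,0,0,0.02],[0,0,0,0,0,0,0.02]]'
```

```text
time_s: 29.7
eef_pos: [465.1, 90.6, 12.8]
ee_rot: [0.0, 1.0, -0.0, -0.0]
force: [0.2, 0.6, 0.7]
grip_width: 0.422
grip_force: 0.0
time_s: 30.0
eef_pos: [465.2, 90.7, 13.5]
ee_rot: [-0.0, 1.0, -0.0, 0.0]
force: [-3.6, 0.4, 9.6]
grip_width: 0.297
grip_force: 97.9
time_s: 30.3
eef_pos: [465.7, 90.6, 28.8]
ee_rot: [0.0, 1.0, -0.0, 0.001]
force: [-0.2, 0.0, -4.8]
grip_width: 0.292
grip_force: 98.9
```

```bash
python3 -m jog '[[0,0,-0.045,0,0,0,0.02],[0,0,-0.048,0,0,0,0.02],[0,0,-0.048,0,0,0,0.02],[0,0,-0.048,0,0,0,0.02],[0.01,0.02,-0.045,0,0,0,0.02]]'
python3 -m jog '[[0.018,0.038,-0.006,0,0,0,0.02],[0.02,0.042,0,0,0,0,0.02],[0.02,0.042,0,0,0,0,0.02],[0.02,0.042,0,0,0,0,0.02],[0.02,0.042,0,0,0,0,0.02]]'
python3 -m jog '[[0.015,0.025,0,0,0,0,0.02],[0.005,0.01,0,0,0,0,0.02],[0,0,0,0,0,0,0.02],[0,0,0,0,0,0,0.02],[0,0,0,0,0,0,0.02]]'
```

```text
time_s: 30.8
eef_pos: [474.0, 71.9, 263.8]
ee_rot: [-0.0, 1.0, 0.001, 0.0]
force: [1.8, -0.6, -4.7]
grip_width: 0.295
grip_force: 100.5
time_s: 31.3
eef_pos: [573.3, -137.1, 267.1]
ee_rot: [-0.0, 1.0, -0.0, -0.0]
force: [1.8, 0.3, -4.3]
grip_width: 0.291
grip_force: 100.5
time_s: 31.8
eef_pos: [592.7, -169.0, 267.9]
ee_rot: [-0.0, 1.0, 0.001, 0.0]
force: [0.3, -0.5, -4.6]
grip_width: 0.291
grip_force: 100.6
```

```bash
python3 -m jog '[[0.0013,0.0012,0.015,0,0,0,0.02],[0,0,0.02,0,0,0,0.02],[0,0,0.008,0,0,0,0.02],[0,0,0,0,0,0,0.02],[0,0,0,0,0,0,0.02]]'
```

```text
time_s: 32.3
eef_pos: [594.5, -171.3, 225.6]
ee_rot: [0.0, 1.0, 0.0, 0.001]
force: [0.5, 0.0, -4.3]
grip_width: 0.292
grip_force: 100.5
```

```bash
python3 -m jog '[[0,-0.0007,0.003,0,0,0,0.02],[0,0,0.002,0,0,0,0.02],[0,0,0,0,0,0,0.02]]'
python3 -m jog '[[0,0,0.003,0,0,0,0.02],[0,0,0,0,0,0,0.02]]'
python3 -m jog '[[0,0,0.003,0,0,0,0.02],[0,0,0.003,0,0,0,0.02],[0,0,0,0,0,0,0.02]]'
python3 -m jog '[[0,0,0.002,0,0,0,0.02],[0,0,0,0,0,0,0.02]]'
```

```text
time_s: 32.6
eef_pos: [594.2, -170.8, 219.4]
ee_rot: [-0.0, 1.0, -0.0, -0.0]
force: [-1.2, 1.4, -4.3]
grip_width: 0.291
grip_force: 100.5
time_s: 32.8
eef_pos: [594.2, -170.8, 216.1]
ee_rot: [-0.0, 1.0, -0.0, -0.0]
force: [-0.2, 0.4, -4.0]
grip_width: 0.293
grip_force: 100.5
time_s: 33.1
eef_pos: [594.1, -170.8, 209.9]
ee_rot: [-0.0, 1.0, -0.0, -0.0]
force: [-0.6, -0.2, -4.8]
grip_width: 0.292
grip_force: 100.5
time_s: 33.3
eef_pos: [594.2, -170.8, 208.2]
ee_rot: [-0.0, 1.0, -0.0, -0.0]
force: [0.2, 0.3, -5.4]
grip_width: 0.293
grip_force: 100.5
```

```bash
python3 -m jog '[[0,0,0.001,0,0,0,0.02],[0,0,0.001,0,0,0,0.02],[0,0,0,0,0,0,0.02]]'
python3 -m jog '[[0,0,0,0,0,0,0.03],[0,0,0,0,0,0,0.045],[0,0,0,0,0,0,0.06],[0,0,-0.005,0,0,0,0.07],[0,0,-0.02,0,0,0,0.085]]'
python3 -m jog '[[0,0,-0.04,0,0,0,0.085],[0,0,-0.04,0,0,0,0.085],[0,0,0,0,0,0,0.085],[0,0,0,0,0,0,0.085]]'
python3 m.py w13 594.3 -170.5 226
python3 -m jog '[[0.003,-0.03,0,0,0,0,0.085],[0.003,-0.044,0,0,0,0,0.085],[0.003,-0.044,0,0,0,0,0.085],[0.003,-0.044,0,0,0,0,0.085],[0.003,-0.044,0.02,0,0,0,0.085]]'
python3 -m jog '[[0.003,-0.044,0.035,0,0,0,0.085],[0.003,-0.03,0.04,0,0,0,0.085],[0,0,0.045,0,0,0,0.085],[0,0,0.045,0,0,0,0.085],[0,0,0,0,0,0,0.085]]'
python3 -m jog '[[0,0,0,0,0,0,0.085],[0,0,0,0,0,0,0.085]]'
python3 m.py w14 615 108 33
```

```text
time_s: 33.6
eef_pos: [594.4, -170.9, 206.7]
ee_rot: [0.0, 1.0, -0.0, 0.0]
force: [-0.1, 0.4, -3.4]
grip_width: 0.291
grip_force: 100.7
time_s: 34.1
eef_pos: [593.7, -170.6, 230.5]
ee_rot: [-0.001, 1.0, -0.0, -0.002]
force: [-0.6, -0.4, -0.1]
grip_width: 0.966
grip_force: 0.0
time_s: 34.5
eef_pos: [594.4, -170.9, 312.3]
ee_rot: [0.0, 1.0, -0.0, 0.001]
force: [-0.4, -0.0, -0.9]
grip_width: 0.996
grip_force: 0.0
[ 594.4 -170.9  312.3] guess px [317.7 239.9]
12 [([np.float64(319.5), np.float64(238.8)], 0.96, [np.float64(595.1), np.float64(-171.6)]), ([np.float64(321.8), np.float64(237.8)], 1.08, [np.float64(595.7), np.float64(-173.1)]), ([np.float64(298.5), np.float64(231.0)], 1.08, [np.float64(600.1), np.float64(-158.5)])]
15 [([np.float64(317.0), np.float64(235.8)], 1.09, [np.float64(596.2), np.float64(-170.1)]), ([np.float64(319.5), np.float64(235.0)], 1.03, [np.float64(596.7), np.float64(-171.6)]), ([np.float64(316.5), np.float64(233.8)], 1.06, [np.float64(597.5), np.float64(-169.7)])]
time_s: 35.05
eef_pos: [609.6, 36.8, 292.3]
ee_rot: [0.0, 1.0, -0.0, 0.001]
force: [0.9, 0.1, -0.3
[... 185 characters left out ...]
5
eef_pos: [616.2, 104.0, 133.1]
ee_rot: [0.0, 1.0, -0.0, 0.002]
force: [0.3, 0.9, 0.8]
grip_width: 0.995
grip_force: 0.0
[616.2 104.  133.1] guess px [312.4 236.2]
12 [([np.float64(313.2), np.float64(224.5)], 0.95, [np.float64(623.0), np.float64(107.4)]), ([np.float64(315.0), np.float64(226.0)], 1.07, [np.float64(622.0), np.float64(106.3)]), ([np.float64(310.8), np.float64(230.5)], 1.02, [np.float64(618.9), np.float64(109.1)])]
15 [([np.float64(315.0), np.float64(231.5)], 0.95, [np.float64(617.5), np.float64(106.3)]), ([np.float64(315.5), np.float64(229.0)], 0.98, [np.float64(619.2), np.float64(106.0)]), ([np.float64(317.5), np.float64(230.0)], 1.07, [np.float64(618.5), np.float64(104.6)])]
```

The 48 plate's x is ambiguous, between 617 and 623, so I'll look at it in a crop, with the stack alongside.

```bash
python3 - <<'E'
import cv2,numpy as np
a=cv2.imread("pics/w14.png")[160:300,250:390];b=cv2.imread("pics/w13.png")[140:340,220:420]
cv2.imwrite("pics/o14.png",np.hstack([cv2.resize(cv2.convertScaleAbs(a,alpha=.85),(490,490),interpolation=2),cv2.copyMakeBorder(cv2.resize(b,(300,300)),0,190,0,0,0)]))
E
```

```text
(no output)
```

View pics/o14.png

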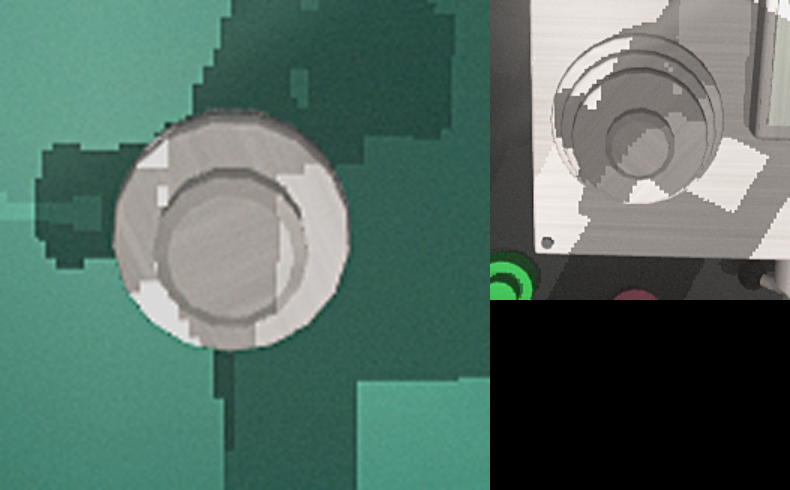

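Crop: the spigot's top face is centred at (231,252), i.e. (316,232) in the image, so the 48 plate is at about (617.7,105.8). The stack looks concentric. Grasp the plate.

```bash
python3 -m jog '[[0.0017,-0.0018,0.03,0,0,0,0.07],[0,0,0.035,0,0,0,0.06],[0,0,0.03,0,0,0,0.05],[0,0,0.018,0,0,0,0.042],[0,0,0,0,0,0,0.036]]' 100
python3 -m jog '[[0,0,0,0,0,0,0.036],[0,0,0,0,0,0,0.036]]'
```

```text
time_s: 36.3
eef_pos: [616.2, 105.8, 16.7]
ee_rot: [-0.0, 1.0, -0.0, -0.001]
force: [-0.0, -0.0, 0.7]
grip_width: 0.423
grip_force: 0.0
time_s: 36.5
eef_pos: [617.9, 105.9, 19.7]
ee_rot: [0.0, 1.0, -0.0, 0.002]
force: [0.2, 0.3, 0.4]
grip_width: 0.423
grip_force: 0.0
```

```bash
python3 -m jog '[[0.0005,0,0.003,0,0,0,0.036],[0,0,0.0025,0,0,0,0.036],[0,0,0,0,0,0,0.036],[0,0,0,0,0,0,0.036]]'
python3 -m jog '[[0,0,0,0,0,0,0.02],[0,0,0,0,0,0,0.02],[0,0,0,0,0,0,0.02]]'
python3 -m jog '[[0,0,-0.005,0,0,0,0.02],[0,0,-0.01,0,0,0,0.02],[0,0,0,0,0,0,0.02]]'
python3 -m jog '[[0,0,-0.045,0,0,0,0.02],[0,0,-0.048,0,0,0,0.02],[0,0,-0.048,0,0,0,0.02],[0,0,-0.048,0,0,0,0.02],[0,0.01,-0.048,0,0,0,0.02]]'
python3 -m jog '[[-0.003,0.03,-0.02,0,0,0,0.02],[-0.004,0.043,0,0,0,0,0.02],[-0.004,0.043,0,0,0,0,0.02],[-0.004,0.043,0,0,0,0,0.02],[-0.004,0.043,0,0,0,0,0.02]]'
python3 -m jog '[[-0.003,0.038,0,0,0,0,0.02],[-0.001,0.02,0,0,0,0,0.02],[0,0.006,0,0,0,0,0.02],[0,0,0,0,0,0,0.02],[0,0,0,0,0,0,0.02]]'
```

```text
time_s: 36.9
eef_pos: [617.2, 106.0, 12.0]
ee_rot: [0.0, 1.0, -0.0, -0.0]
force: [0.5, -0.1, 0.5]
grip_width: 0.419
grip_force: 0.0
time_s: 37.2
eef_pos: [617.4, 106.0, 12.7]
ee_rot: [-0.0, 1.0, -0.0, 0.0]
force: [-1.8, 0.8, 5.0]
grip_width: 0.291
grip_force: 98.1
time_s: 37.5
eef_pos: [618.0, 106.0, 28.5]
ee_rot: [0.0, 1.0, -0.0, 0.001]
force: [-0.4, -0.1, -2.1]
grip_width: 0.292
grip_force: 98.7
time_s: 38.0
eef_pos: [616.6, 96.7, 266.1]
ee_rot: [-0.0, 1.0, 0.001, 0.0]
force: [0.6, 0.2, -2.8]
grip_width: 0.293
grip_force: 99.4
time_s: 38.5
eef_pos: [597.6, -107.6, 284.0]
ee_rot: [-0.0, 1.0, -0.0, -0.0]
force: [0.3, -0.2, -2.0]
grip_width: 0.293
grip_force: 99.4
time_s: 39.0
eef_pos: [594.3, -168.9, 284.0]
ee_rot: [-0.0, 1.0, 0.0, 0.0]
force: [-0.3, 1.0, -2.5]
grip_width: 0.293
grip_force: 99.4
```

```bash
python3 -m jog '[[0,0.0012,0.015,0,0,0,0.02],[0,0,0.02,0,0,0,0.02],[0,0,0.006,0,0,0,0.02],[0,0,0,0,0,0,0.02],[0,0,0,0,0,0,0.02]]'
python3 -m jog '[[0,0,0,0,0,0,0.02],[0,0,0,0,0,0,0.02]]'
```

```text
time_s: 39.5
eef_pos: [594.6, -170.8, 244.0]
ee_rot: [0.0, 1.0, 0.0, 0.001]
force: [-0.5, -0.3, -2.1]
grip_width: 0.294
grip_force: 99.4
time_s: 39.7
eef_pos: [594.4, -171.2, 243.7]
ee_rot: [0.0, 1.0, -0.0, 0.001]
force: [-0.3, -0.0, -1.8]
grip_width: 0.297
grip_force: 99.4
```

```bash
python3 -m jog '[[0,-0.0004,0.003,0,0,0,0.02],[0,0,0.003,0,0,0,0.02],[0,0,0,0,0,0,0.02]]'
python3 -m jog '[[0,0,0.003,0,0,0,0.02],[0,0,0,0,0,0,0.02]]'
python3 -m jog '[[0,0,0.003,0,0,0,0.02],[0,0,0.003,0,0,0,0.02],[0,0,0,0,0,0,0.02]]'
python3 -m jog '[[0,0,0.002,0,0,0,0.02],[0,0,0.001,0,0,0,0.02],[0,0,0,0,0,0,0.02]]'
```

```text
time_s: 40.0
eef_pos: [594.0, -170.7, 236.4]
ee_rot: [-0.0, 1.0, -0.0, -0.0]
force: [-0.6, -0.0, -1.6]
grip_width: 0.296
grip_force: 99.4
time_s: 40.2
eef_pos: [594.0, -170.8, 233.5]
ee_rot: [-0.0, 1.0, -0.0, -0.0]
force: [0.1, -0.1, -2.2]
grip_width: 0.295
grip_force: 99.4
time_s: 40.5
eef_pos: [594.0, -170.7, 227.4]
ee_rot: [-0.0, 1.0, -0.0, -0.0]
force: [0.1, 0.4, -2.0]
grip_width: 0.291
grip_force: 99.4
time_s: 40.8
eef_pos: [594.2, -170.8, 224.9]
ee_rot: [0.0, 1.0, -0.0, -0.0]
force: [0.0, -0.2, -2.8]
grip_width: 0.293
grip_force: 99.4
```

```bash
python3 -m jog '[[0,0,0.0008,0,0,0,0.02],[0,0,0,0,0,0,0.02]]'
python3 -m jog '[[0,0,0,0,0,0,0.03],[0,0,0,0,0,0,0.045],[0,0,0,0,0,0,0.06],[0,0,-0.005,0,0,0,0.07],[0,0,-0.02,0,0,0,0.085]]'
python3 -m jog '[[0,0,-0.04,0,0,0,0.085],[0,0,-0.04,0,0,0,0.085],[-0.03,0,0,0,0,0,0.085],[-0.04,0,0,0,0,0,0.085],[-0.04,0,0,0,0,0,0.085]]'
python3 -m jog '[[-0.04,0,0,0,0,0,0.085],[-0.03,0,0,0,0,0,0.085],[0,0,0,0,0,0,0.085],[0,0,0,0,0,0,0.085]]'
python3 - <<'E'
from h import *
s=sense();w=eyes.capture("wrist")[:,:,::-1];b=eyes.capture("scene")[:,:,::-1];t=eyes.capture("top")[:,:,::-1]
for n,i in(("w15",w),("s15",b),("t15",t)): cv2.imwrite(f"pics/{n}.png",i)
o=np.hstack([cv2.resize(b[90:250,130:290],(400,400),interpolation=2),np.vstack([cv2.resize(t[150:340,160:400],(400,300)),cv2.resize(b[240:440,200:480],(400,290))])[:400]])
o=np.vstack([np.hstack([cv2.resize(b[90:250,130:290],(400,400),interpolation=2),cv2.resize(b[220:440,200:480],(400,400))]),cv2.copyMakeBorder(cv2.resize(t[150:340,160:520],(400,200)),0,0,0,400,0)])
cv2.imwrite("pics/o15.png",o)
E
```

```text
time_s: 41.0
eef_pos: [594.2, -170.9, 224.7]
ee_rot: [0.0, 1.0, -0.0, 0.0]
force: [-1.3, -0.1, 2.3]
grip_width: 0.295
grip_force: 99.9
time_s: 41.5
eef_pos: [593.6, -170.6, 248.0]
ee_rot: [-0.001, 1.0, -0.0, -0.002]
force: [0.0, -0.2, 0.3]
grip_width: 0.96
grip_force: 0.0
time_s: 42.0
eef_pos: [482.9, -170.6, 329.4]
ee_rot: [0.0, 1.0, 0.0, 0.0]
force: [0.5, -1.2, 1.0]
grip_width: 0.998
grip_force: 0.0
time_s: 42.4
eef_pos: [414.2, -171.0, 330.0]
ee_rot: [0.0, 1.0, -0.0, 0.001]
force: [0.8, -0.1, 0.3]
grip_width: 0.999
grip_force: 0.0
```

View pics/o15.png

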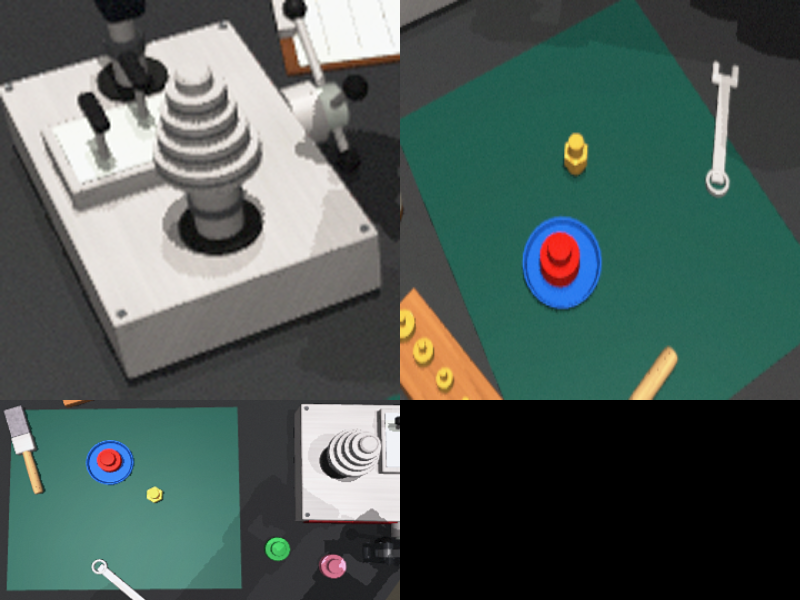

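The four plates are stacked level and concentric on the carrier, at about (205,115) in the left panel. The cap is upright in the tray and the adapter still stands where it was. Handing in.

```bash
python3 -c "
from rig import finish_job
print(finish_job())"
```

```text
the job is handed in; nothing more can be done
None
```

The job is handed in: the red cap stands upright in the blue tray, and the four plates are fully seated on the carrier, largest at the bottom. The adapter wasn't touched. Time was 42 s of the 136 s allowed, and the first try at gripping the cap pressed on it with about 43 N through the fingertips; I don't know whether that counts against the 40 N limit, which is stated for the arm and the gripper's body.

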